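# Free the dome's vent cap of unknown thread hand and hold it over the saucer

## Robot

A 6-joint arm with a two-finger parallel gripper is mounted at the origin on the work surface. World frame = base frame: x ahead of the robot, y to its left, z up, the work surface at z = 0. Lengths are in m, angles in rad, forces in N, time in s.
With the tool pointing down it reaches from about 0.35 to 0.725 m from the base axis. Payload 6 kg.
Tool frame: the origin (TCP) lies at the very end of the fingers, on their centre line; the grasp point (between the pads) lies 19 mm behind it; z points along the fingers, y is the direction in which the jaws open and shut (so a half turn about z gives the same grasp; the last joint's range is limited). The gripper opens to 85 mm and grips with 20 to 120 N. Pads are 22 mm wide; open, the fingers measure 114 mm over their backs; the gripper's body (76 mm by 85 mm) begins 54 mm behind the grasp point. The pads swing forward as they close: fully open they stand 13 mm farther back than shut.
Start: joints at [-0.98, 0.04, 0.085, 0, -1.615, -0.334], TCP at [0.152, -0.58, 0.231] pointing down, gripper open.
Joint ranges: [-2.56, 2.56], [-1.29, 2.01], [-1.08, 1.49], [-3.29, 1.98], [-2.81, -0.18], [-2.99, 2.99]. Speed limits (rad/s): [2.57, 2.57, 3.01, 3.14, 3.14, 3.14].

## Interface

Orientations are given as [roll, pitch, yaw] about the fixed x, y, z axes, in that order (R = Rz(yaw) Ry(pitch) Rx(roll)).
In Python, from bench import ctrl gives the robot as it stands.
- The arm moves only by the tool arm_command, never from a script. Its argument "moves" is a list that holds one entry, the list of rows, each a list of 6 numbers: the shift along the tool's x, y, z in m, then the turn, a rotation vector about the tool's x, y, z in degrees. In form: [[[x, y, z, wx, wy, wz], ...]]. A call has 1 to 20 rows; each row is the pose to reach, as a shift and turn from the pose measured when the call began, along the tool's axes at that moment; what a row does not reach only later rows make up. A row lasts 1/10 s, in which the tool goes at most 50 mm and 8.59 degrees, less where a joint would pass 70% of its speed; a pose out of reach is approached as far as the arm can. A call with a gripper value outside its range is refused whole. "fingers" is the finger opening in m, from 0 to 0.0854, set as the call begins (left out, the last holds). The fingers move at their own pace and stop on an object; "force" is the grip in N (left out, the last holds). Time passes only in rows, so rows that repeat a pose let the fingers close. It gives the time, the measured TCP pose, the force and the opening at its end, in the units of the state.
- ctrl.get_obs(): the state, without advancing time (a new reading comes with each control period).
- ctrl.read_camera(name): name is "scene" or "top"; returns a dict with "color" (420x560x3 uint8, blue, green, red), "vfov" (degrees; the focal length in pixels is half the picture's height over the tangent of half this angle, whatever the lens; pixels are square), "cx", "cy" (the principal point, pixels), "k1" (the pictures are not rectified: a ray, as slopes to the right and down, at radius r is drawn at 1 + k1 r^2 times it, then the intrinsics apply), "cam_to_world" (4x4, takes a point from camera to world coordinates). Camera axes: x right, y down, z forward; pixel columns grow to the right and rows downward; lengths in m; the calibration is good to about 2 mm. A picture is of the moment at which its call begins. There is no depth.
- ctrl.job_done(): hands the job in, once; it reports no verdict.
Trained networks look in a picture, given as the dict that the camera call returned (one of the last four; its "shot" number tells which), for a name from the list of things; names that differ only in an ending like _2 or _b are one class to them, and where a whole thing is asked for, a point or a joint stands for the part that bears it (a point fixed in the world has none). Each returns a list of dicts, best first, with "conf" (0 to 1); they miss things now and then, are a little off and sometimes report something else, mostly with a low value. They report only what shows in the picture. A call takes as long as a camera call. They do not tell look-alikes from the thing itself.
- ctrl.look_for(label, picture): "at" ([column, row] in pixels, amid what is visible of it).
- ctrl.place_of(label, picture): "at" ([column, row] in pixels: a listed point, or the origin of a listed thing).
The state is a dict: "time_s": time; "joints": joint angles; "qvel": joint speeds; "joint_torque": joint torques, N m; "position": TCP position; "tcp_rot": TCP orientation; "ft_force": force on the tool from outside, world axes, zero at the start; "wrist_torque": the same for the moment, N m; "grip_width": finger opening in m.
Only numpy, scipy, OpenCV 4.12 (cv2) and the standard library are available. Lean on these libraries where they do the work, as an engineer would, in place of code of your own. Each camera call takes 0.05 s, during which the arm holds its last target.

## Task

Take the knobbed vent cap out of the top of the glass dome: it is locked by a part-turn thread that may be right- or left-handed, so try loosening it both ways, and once it is free lift it straight up off the dome. Carry it across to the ceramic saucer and finish while still holding it there by its knob, upright and still, about 10 cm above the middle of the saucer and touching nothing but your gripper. Do not drop it or set it down on the way, and leave the saucer and everything else on the counter where it is.

Things in the scene. Friction and masses are not known exactly. Their poses are not given: they have to be found in the camera images.
- dome: Clear glass dome 160 mm in diameter over an empty jar, on a wooden foot and a round cork trivet 200 mm across; fixed to the counter. On its crown sits a steel seat, a ring of 70 mm outer diameter whose rim is 184 mm above the counter. Origin: centre of the trivet's underside, on the counter; z up along the dome's axis
- vent_seat (a point): Where the cap sits: on the dome's axis, 180 mm above the counter. A part-turn lock, right- or left-handed (hidden, differs from start to start). The wrong way the cap meets a hard stop within 25 degrees; the right way it turns easily (under 0.1 N m) to a hard stop about 70 degrees from its start. From 57 degrees it lifts straight out, clear after 20 mm; ease back about 8 degrees off the stop, or it rubs
- vent_cap: Vent cap, about 90 g, sitting in the dome's seat: a steel disc 52 mm across, 6 mm thick, with a round wooden knob on top and, below, a 13.5 mm stem ending in a 40 x 8 mm cross bar hidden in the seat. 2 mm side play, 1.5 mm up-and-down play while locked. Origin: centre of the disc's underside; z up along the knob, x along the cross bar and the rib on the knob's top
- vent_knob (a point): Centre of the cap's knob, 26 mm above the cap's origin. The knob is an upright fluted wooden cylinder 34 mm in diameter, from 10 to 42 mm above the cap's origin, with a 3 mm high steel rib on its top as a turn mark. When the cap is at a stop, a moderate grip (35 N) slips round on the knob without harm
- saucer: Round white ceramic saucer, loose, 140 mm in diameter and 18 mm high, lying upright on the counter. It may lie on either side of the counter, the dome on the other. Origin: centre of its underside
- scraper: Bystander: steel bench scraper with wooden handle, about 105 x 110 mm, 18 mm high, lying on the counter. Origin: on the counter, near its middle
- silicone_lid: Bystander: flat blue silicone lid 104 mm across with a small tab, 10 mm high. Origin: centre of its underside
- whisk: Bystander: wooden whisk about 260 mm long, 36 mm thick, lying on the counter. Origin: on the counter below the joint of handle and wires
- canister: Bystander: white ceramic canister 84 mm across with a wooden lid and small wooden knob, 107 mm high in all. Origin: centre of its underside
- mug: Bystander: terracotta mug 80 mm across, 88 mm high, handle to its +y. Origin: centre of its underside
- spoon: Bystander: wooden spoon 200 mm long lying on the counter between dome and saucer. Origin: on the counter under the spoon
There are look-alikes about, which are no part of the job. Leave any red look-alike of the vent_cap alone.

How it is judged:
By the outcome, as a careful person would: the job done as asked, in the order asked, and still so for the second after the job is handed in, while the arm keeps its last pose, push and grip.
It also fails if it takes over 58 s, if anything falls off the work surface, if the arm or the gripper's body presses on something with over 40 N, if the wrist force passes 120 N, or if a joint passes its speed limit or range.

## Working session

There is one attempt and no reset: what is moved stays moved. The work goes in short steps, Python scripts to look and compute and a tool call to move; the robot and the scene stay as the last step left them, time stands still between calls to the robot, and variables do not carry over. Pictures are saved under pics/ and viewed, and the job is handed in when it is done.

Besides the shell and the picture viewer there is one more tool, called after "Call:" as name([rows], argument=value, ...), one row to a line, values as JSON. arm_command: Moves the arm, as the interface text tells. Its arguments: {"type":"object","properties":{"moves":{"type":"array","items":{"type":"array","items":{"type":"array","items":{"type":"number"}}}},"fingers":{"type":"number"},"force":{"type":"number"}},"required":["moves"]}

```bash
mkdir -p pics; ls
cat > h.py <<'E'
import numpy as np, cv2
from bench import ctrl
def K(p):
    H,W=p['color'].shape[:2]; f=H/2/np.tan(np.radians(p['vfov'])/2); return f
def ray(p,uv):
    f=K(p); d=np.array([(uv[0]-p['cx'])/f,(uv[1]-p['cy'])/f]); s=d.copy()
    for _ in range(30): s=d/(1+p['k1']*(s@s))
    T=np.array(p['cam_to_world']); v=T[:3,:3]@np.array([s[0],s[1],1]); return T[:3,3],v
def atz(p,uv,z):
    o,v=ray(p,uv); return o+v*(z-o[2])/v[2]
def proj(p,X):
    T=np.array(p['cam_to_world']); c=T[:3,:3].T@(np.asarray(X,float)-T[:3,3]); s=c[:2]/c[2]
    s=s*(1+p['k1']*(s@s)); return s*K(p)+[p['cx'],p['cy']]
E
python3 - <<'E'
from h import *
Z=dict(vent_cap=.18,vent_knob=.206,saucer=0,dome=0,vent_seat=.18,canister=0,mug=0)
for n in('scene','top'):
    p=ctrl.read_camera(n); cv2.imwrite(f'pics/{n}0.png',p['color'])
    print(n,np.round(np.array(p['cam_to_world'])[:3,3],3))
    for l,z in Z.items():
        for r in ctrl.place_of(l,p)[:3]: print(l,round(r['conf'],2),np.round(r['at'],1),np.round(atz(p,r['at'],z),4))
E
```

```text
pics
scene [1.295 0.054 1.133]
vent_cap 0.75 [193.4 177.9] [ 0.4623 -0.2142  0.18  ]
vent_cap 0.71 [199.1 192.2] [ 0.5085 -0.1912  0.18  ]
vent_cap 0.7 [271.4 282.2] [0.7499 0.0124 0.18  ]
vent_knob 0.82 [272.5 276.9] [0.7516 0.0148 0.206 ]
vent_knob 0.77 [196.4 187.4] [ 0.5153 -0.1939  0.206 ]
vent_knob 0.58 [185.8 169.4] [ 0.4583 -0.2312  0.206 ]
saucer 0.68 [348.7 235.5] [0.4783 0.2079 0.    ]
dome 0.75 [204.5 237.9] [ 0.5231 -0.1933  0.    ]
dome 0.69 [184.2 310.9] [ 0.7474 -0.2056  0.    ]
vent_seat 0.94 [199.4 193.7] [ 0.5133 -0.1896  0.18  ]
canister 0.87 [445.5 245.8] [0.4885 0.4731 0.    ]
mug 0.92 [120.3 222.1] [ 0.4904 -0.4389  0.    ]
top [ 0.378 -0.021  1.394]
vent_cap 0.79 [349.1 220.4] [ 0.5167 -0.1978  0.18  ]
vent_cap 0.65 [371.3 290.1] [ 0.323  -0.2511  0.18  ]
vent_cap 0.49 [277.5 182.3] [0.6299 0.0029 0.18  ]
vent_knob 0.85 [346.3 219.7] [ 0.5158 -0.1864  0.206 ]
vent_knob 0.7 [373.4 288.3] [ 0.3289 -0.252   0.206 ]
vent_knob 0.45 [275.5 181.3] [0.6275 0.008  0.206 ]
saucer 0.61 [214.1 243.5] [0.469  0.2143 0.    ]
dome 0.65 [339.4 226.1] [ 0.5191 -0.192   0.    ]
vent_seat 0.65 [343.6 220.8] [ 0.5158 -0.1823  0.18  ]
vent_seat 0.27 [212.7 244.4] [0.4548 0.1878 0.18  ]
canister 0.71 [135.3 241.8] [0.4786 0.4694 0.    ]
mug 0.86 [415.4 232.5] [ 0.4949 -0.4339  0.    ]
```

View pics/scene0.png

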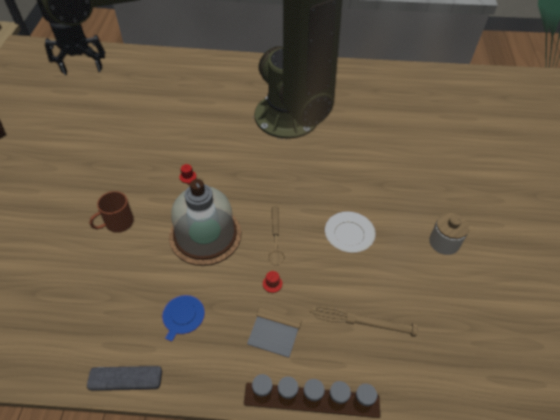

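View pics/top0.png

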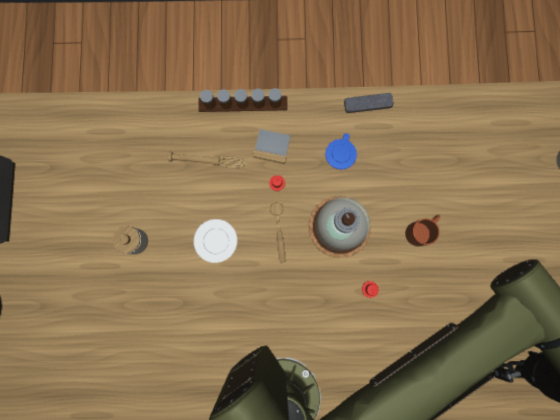

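Run:
```python
from h import *
ims=[]
for n,c in(('scene',(197,190)),('top',(346,220))):
    p=ctrl.read_camera(n); im=p['color'].copy()
    x,y=c; s=8; r=35
    big=cv2.resize(im[y-r:y+r,x-r:x+r],None,fx=s,fy=s,interpolation=cv2.INTER_CUBIC)
    big=cv2.convertScaleAbs(big,alpha=1.6,beta=20)
    cand=np.array([.5165,-.189])
    for z,rad,col in((.222,.017,(0,255,0)),(.186,.026,(0,255,255)),(.184,.035,(255,0,255)),(0,.1,(255,0,0))):
        pts=[(proj(p,[cand[0]+rad*np.cos(a),cand[1]+rad*np.sin(a),z])-[x-r-.5,y-r-.5])*s for a in np.linspace(0,6.283,60)]
        cv2.polylines(big,[np.int32(pts)],True,col,1)
    ims.append(big[:,80:480])
cv2.imwrite('pics/crop1.png',np.hstack(ims))
print(ctrl.get_obs()['position'],ctrl.get_obs()['tcp_rot'],ctrl.get_obs()['time_s'])
```

```text
[ 0.15240969 -0.58029598  0.23127752] [ 3.14152437e+00 -2.79595918e-05 -2.88477817e+00] 0.9
```

View pics/crop1.png

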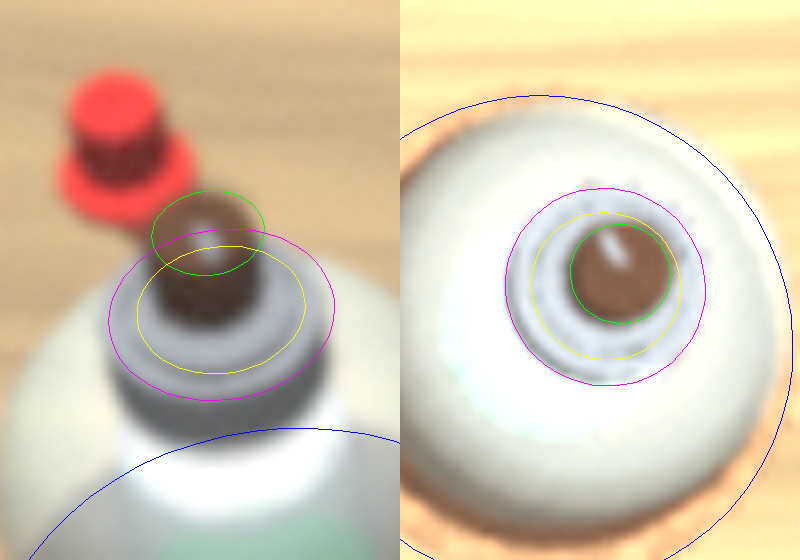

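```bash
cat >> h.py <<'E'
from scipy.spatial.transform import Rotation as R
def st():
    o=ctrl.get_obs(); return o
def delta(X,o=None):
    o=o or ctrl.get_obs(); M=R.from_euler('xyz',o['tcp_rot']).as_matrix()
    return np.round(M.T@(np.asarray(X)-o['position']),4)
E
python3 - <<'E'
from h import *
print(delta([.5165,-.19,.27]), delta([.334,-.385,.28]))
p=ctrl.read_camera('top');q=ctrl.read_camera('scene')
ims=[]
for p,c in((q,(350,232)),(p,(215,241))):
    im=p['color']; x,y=c; s=8; r=35
    big=cv2.resize(im[y-r:y+r,x-r:x+r],None,fx=s,fy=s,interpolation=cv2.INTER_CUBIC)
    g=(im[...,0]>130).astype('uint8')*255
    n,l,stt,cc=cv2.connectedComponentsWithStats(g); k=l[y,x]; 
    cs,_=cv2.findContours((l==k).astype('uint8'),0,1); e=cv2.fitEllipse(max(cs,key=len)); print(e, atz(p,e[0],.018),stt[k])
    for z,rad,col in((.018,.07,(0,255,0)),):
        cand=[.473,.211]
        pts=[(proj(p,[cand[0]+rad*np.cos(a),cand[1]+rad*np.sin(a),z])-[x-r-.5,y-r-.5])*s for a in np.linspace(0,6.283,60)]
        cv2.polylines(big,[np.int32(pts)],True,col,1)
    ims.append(big[:,80:480])
cv2.imwrite('pics/crop2.png',np.hstack(ims))
E
```

```text
[-0.4513  0.285  -0.0387] [-0.2252  0.1428 -0.0487]
((349.6205749511719, 231.49615478515625), (38.935462951660156, 49.763572692871094), 102.66905212402344) [0.47735382 0.20810319 0.018     ] [ 325  212   50   40 1585]
((215.02783203125, 240.51693725585938), (43.108734130859375, 44.35697937011719), 47.27800750732422) [0.47725871 0.2083371  0.018     ] [ 193  219   45   44 1564]
```

View pics/crop2.png

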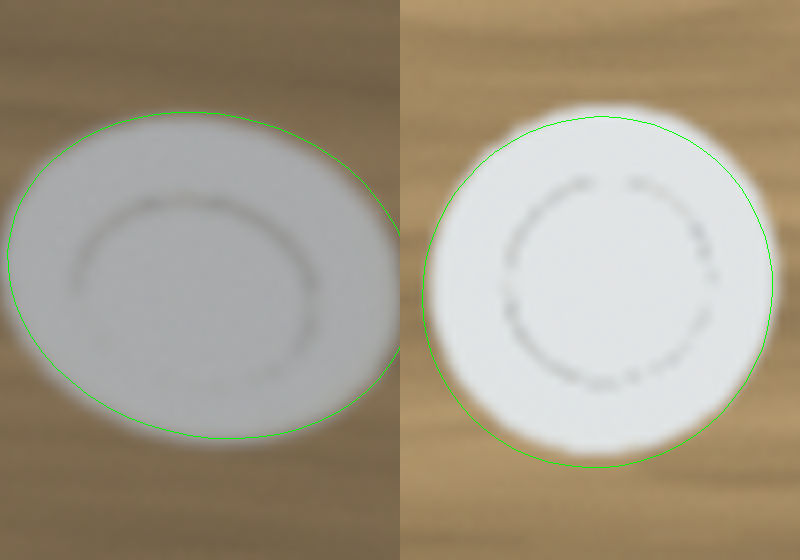

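Call:
arm_command([
  [[-0.03, 0.02, -0.03, 0, 0, 0], [-0.07, 0.044, -0.04, 0, 0, 0], [-0.11, 0.07, -0.045, 0, 0, 0], [-0.15, 0.095, -0.045, 0, 0, 0], [-0.19, 0.12, -0.045, 0, 0, 0], [-0.23, 0.145, -0.045, 0, 0, 0], [-0.27, 0.17, -0.045, 0, 0, 0], [-0.31, 0.196, -0.045, 0, 0, 0], [-0.35, 0.221, -0.045, 0, 0, 0], [-0.39, 0.246, -0.042, 0, 0, 0], [-0.425, 0.268, -0.039, 0, 0, 0], [-0.445, 0.281, -0.039, 0, 0, 0], [-0.4513, 0.285, -0.0387, 0, 0, 0], [-0.4513, 0.285, -0.0387, 0, 0, 0]],
], fingers=0.07, force=35)

```text
time_s: 2.4
position: [0.5169, -0.1895, 0.2697]
tcp_rot: [3.141, -0.001, -2.883]
ft_force: [0.8, -0.9, -0.1]
grip_width: 0.0701
```

Run:
```python
from h import *
o=ctrl.get_obs();print(o['time_s'],o['position'],o['tcp_rot'],o['joints'],o['ft_force'],o['grip_width'])
print(delta([.5165,-.1895,.19]))
ims=[]
for n,c in(('scene',(197,190)),('top',(346,220))):
    p=ctrl.read_camera(n); im=p['color']; x,y=c; s=8; r=35
    ims.append(cv2.convertScaleAbs(cv2.resize(im[y-r:y+r,x-r:x+r],None,fx=s,fy=s,interpolation=cv2.INTER_CUBIC),alpha=1.5,beta=15)[:,80:480])
cv2.imwrite('pics/crop3.png',np.hstack(ims))
```

```text
2.4 [ 0.51685229 -0.18948217  0.2696831 ] [ 3.14141506e+00 -7.17901900e-04 -2.88341529e+00] [ 1.36134199e-02 -8.30775187e-02  3.33659800e-02  1.52778647e-06
 -1.68797937e+00 -1.32623227e+00] [ 0.80590776 -0.85456859 -0.13313248] 0.07007684006573543
[0.0003 0.0001 0.0797]
```

View pics/crop3.png

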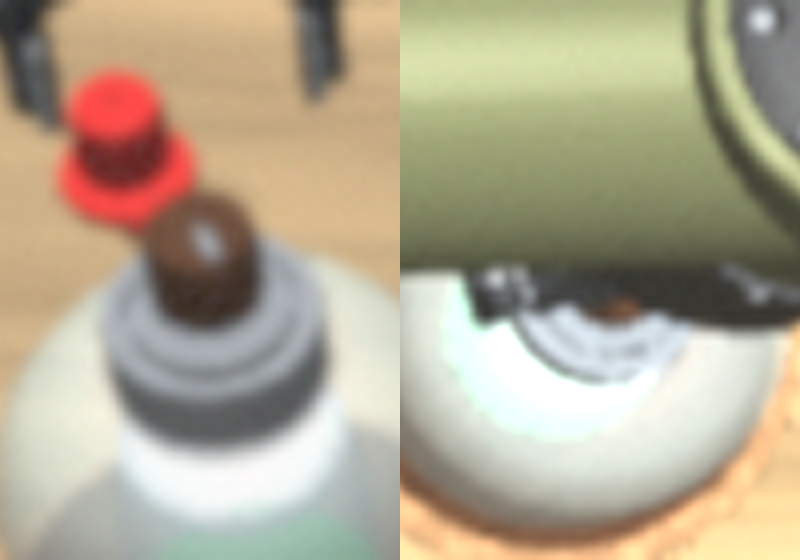

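Call:
arm_command([
  [[0, 0, 0.01, 0, 0, -8], [0, 0, 0.02, 0, 0, -16], [0, 0, 0.03, 0, 0, -24], [0, 0, 0.03, 0, 0, -32], [0, 0, 0.035, 0, 0, -40], [0, 0, 0.035, 0, 0, -48], [0, 0, 0.04, 0, 0, -56], [0, 0, 0.04, 0, 0, -60], [0, 0, 0.05, 0, 0, -60], [0, 0, 0.06, 0, 0, -60], [0, 0, 0.068, 0, 0, -60], [0, 0, 0.074, 0, 0, -60], [0, 0, 0.078, 0, 0, -60], [0, 0, 0.0797, 0, 0, -60], [0, 0, 0.0797, 0, 0, -60], [0, 0, 0.0797, 0, 0, -60]],
])

```text
time_s: 4.1
position: [0.5163, -0.1907, 0.191]
tcp_rot: [-3.141, -0.0, -1.838]
ft_force: [-0.6, 0.7, -0.2]
grip_width: 0.0702
```

Call:
arm_command([
  [[0, 0, 0, 0, 0, 0], [0, 0, 0, 0, 0, 0], [0, 0, 0, 0, 0, 0], [0, 0, 0, 0, 0, 0], [0, 0, 0, 0, 0, 0], [0, 0, 0, 0, 0, 0], [0, 0, 0, 0, 0, 0], [0, 0, 0, 0, 0, 0]],
], fingers=0.02, force=35)

```text
time_s: 4.9
position: [0.5168, -0.1908, 0.1915]
tcp_rot: [-3.139, -0.0, -1.838]
ft_force: [4.3, -1.5, 2.8]
grip_width: 0.0332
```

```bash
cat > s.py <<'E'
from h import *
import sys
o=ctrl.get_obs()
for k in('time_s','position','tcp_rot','joints','ft_force','wrist_torque','grip_width'):print(k,np.round(o[k],4))
ims=[]
for n,c in(('scene',(197,190)),('top',(346,220))):
    p=ctrl.read_camera(n); im=p['color']; x,y=c; s=8; r=35
    ims.append(cv2.convertScaleAbs(cv2.resize(im[y-r:y+r,x-r:x+r],None,fx=s,fy=s,interpolation=cv2.INTER_CUBIC),alpha=1.5,beta=15)[:,80:480])
cv2.imwrite(f'pics/{sys.argv[1]}.png',np.hstack(ims))
E
python3 s.py crop4
```

```text
time_s 4.9
position [ 0.5168 -0.1908  0.1915]
tcp_rot [-3.1391e+00 -1.0000e-04 -1.8380e+00]
joints [ 1.1600e-02 -9.3900e-02 -1.1910e-01  8.0000e-04 -1.5432e+00 -2.7880e-01]
ft_force [ 4.3075 -1.5065  2.8262]
wrist_torque [-0.3772 -1.5862  0.0337]
grip_width 0.0332
```

View pics/crop4.png

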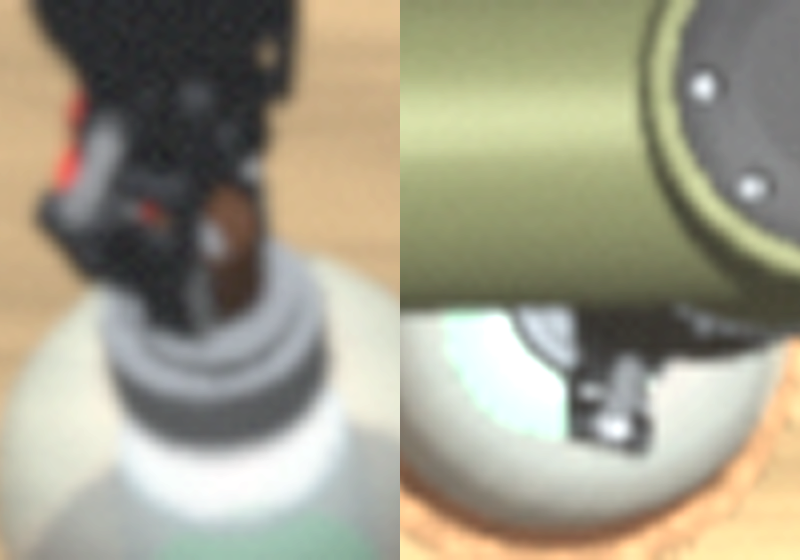

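Call:
arm_command([
  [[0, 0, 0, 0, 0, -4], [0, 0, 0, 0, 0, -8], [0, 0, 0, 0, 0, -12], [0, 0, 0, 0, 0, -16], [0, 0, 0, 0, 0, -20], [0, 0, 0, 0, 0, -24], [0, 0, 0, 0, 0, -28], [0, 0, 0, 0, 0, -28]],
])

```text
time_s: 5.8
position: [0.5179, -0.192, 0.1924]
tcp_rot: [-3.136, -0.004, -1.349]
ft_force: [8.0, -5.7, 1.6]
grip_width: 0.0331
```

```bash
python3 s.py crop5
```

```text
time_s 5.8
position [ 0.5179 -0.192   0.1924]
tcp_rot [-3.1364 -0.0041 -1.3493]
joints [ 0.0106 -0.0938 -0.1181  0.003  -1.5405  0.2108]
ft_force [ 7.9695 -5.7277  1.5838]
wrist_torque [-1.9668 -2.8579 -0.5223]
grip_width 0.0331
```

View pics/crop5.png

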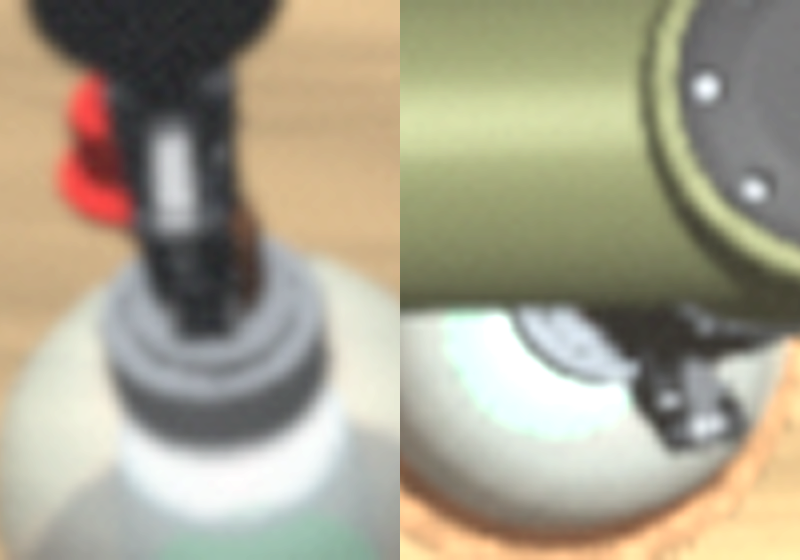

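Call:
arm_command([
  [[0, 0, 0, 0, 0, 5], [0, 0, 0, 0, 0, 10], [0, 0, 0, 0, 0, 15], [0, 0, 0, 0, 0, 20], [0, 0, 0, 0, 0, 25], [0, 0, 0, 0, 0, 30], [0, 0, 0, 0, 0, 30]],
])

```text
time_s: 6.6
position: [0.5167, -0.1921, 0.1922]
tcp_rot: [-3.138, -0.002, -1.876]
ft_force: [-1.0, 0.1, 3.6]
grip_width: 0.0332
```

```bash
python3 s.py crop6
```

```text
time_s 6.6
position [ 0.5167 -0.1921  0.1922]
tcp_rot [-3.1379e+00 -1.7000e-03 -1.8757e+00]
joints [ 0.0104 -0.0941 -0.1188  0.0028 -1.5431 -0.3153]
ft_force [-0.9901  0.1256  3.5675]
wrist_torque [-0.0679  0.5541  0.0459]
grip_width 0.0332
```

Call:
arm_command([
  [[0, 0, 0, 0, 0, 5], [0, 0, 0, 0, 0, 10], [0, 0, 0, 0, 0, 15], [0, 0, 0, 0, 0, 20], [0, 0, 0, 0, 0, 25], [0, 0, 0, 0, 0, 28], [0, 0, 0, 0, 0, 28]],
])

```text
time_s: 7.4
position: [0.5167, -0.1919, 0.1921]
tcp_rot: [-3.138, 0.0, -2.36]
ft_force: [-1.6, 0.6, 3.5]
grip_width: 0.0332
```

```bash
python3 s.py crop7
```

```text
time_s 7.4
position [ 0.5167 -0.1919  0.1921]
tcp_rot [-3.1378e+00  4.0000e-04 -2.3597e+00]
joints [ 0.0106 -0.0942 -0.1189  0.0025 -1.5431 -0.7996]
ft_force [-1.5956  0.5653  3.4658]
wrist_torque [0.3512 0.6722 0.0643]
grip_width 0.0332
```

View pics/crop7.png

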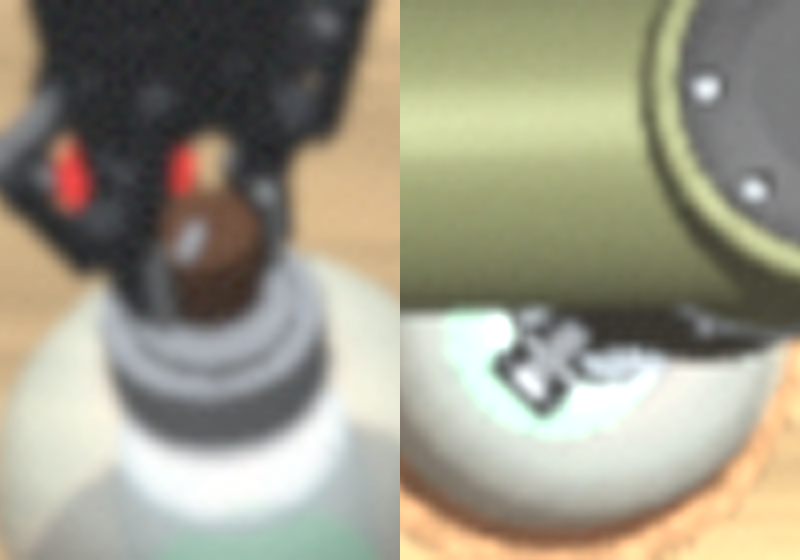

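Call:
arm_command([
  [[0, 0, 0, 0, 0, 5], [0, 0, 0, 0, 0, 10], [0, 0, 0, 0, 0, 15], [0, 0, 0, 0, 0, 15]],
])

```text
time_s: 7.9
position: [0.5169, -0.1918, 0.1921]
tcp_rot: [-3.138, 0.002, -2.619]
ft_force: [-0.5, -0.2, 2.1]
grip_width: 0.0325
```

```bash
python3 s.py crop8|grep -v pos
```

```text
time_s 7.9
tcp_rot [-3.1378e+00  1.8000e-03 -2.6192e+00]
joints [ 0.0107 -0.0941 -0.1188  0.0024 -1.5427 -1.0592]
ft_force [-0.5034 -0.1586  2.1149]
wrist_torque [0.2461 0.2885 0.0448]
grip_width 0.0325
```

Call:
arm_command([
  [[0, 0, 0, 0, 0, 4], [0, 0, 0, 0, 0, 8], [0, 0, 0, 0, 0, 8]],
])

```text
time_s: 8.3
position: [0.5171, -0.1918, 0.1921]
tcp_rot: [-3.138, 0.003, -2.755]
ft_force: [-1.2, 1.2, 4.0]
grip_width: 0.033
```

```bash
python3 s.py crop9|grep -v pos
```

```text
time_s 8.3
tcp_rot [-3.1380e+00  2.7000e-03 -2.7547e+00]
joints [ 0.0107 -0.0941 -0.1187  0.0023 -1.5423 -1.1947]
ft_force [-1.2291  1.2468  3.9708]
wrist_torque [ 0.3746  0.2708 -0.0409]
grip_width 0.033
```

View pics/crop8.png

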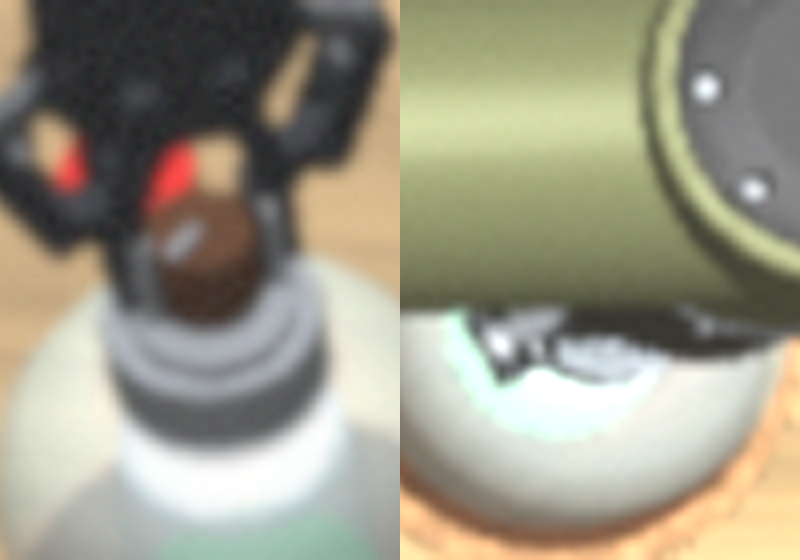

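View pics/crop9.png

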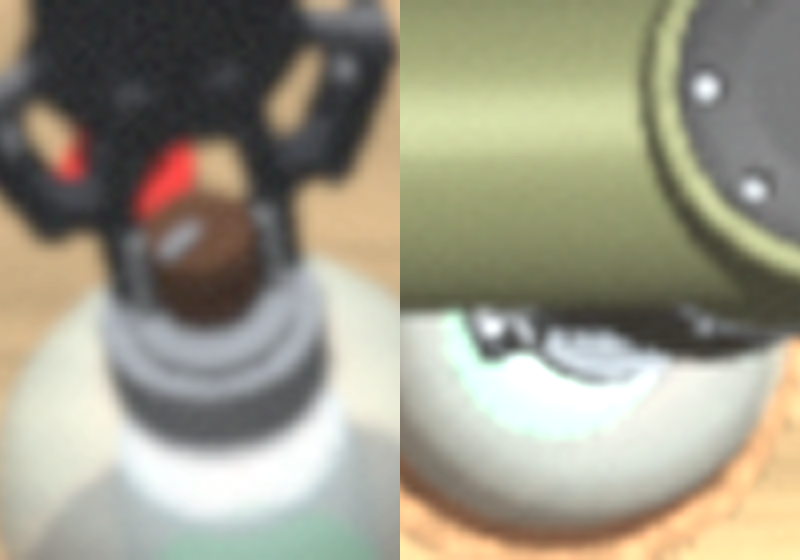

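```bash
cat > rib.py <<'E'
from h import *
def rib(p,im=None,c=(.5165,-.1905),zt=.2245,rad=.0135):
    im=p['color'] if im is None else im
    u0=proj(p,[c[0],c[1],zt]); out=[]
    xs=[];ws=[]
    for y in range(int(u0[1])-12,int(u0[1])+13):
        for x in range(int(u0[0])-12,int(u0[0])+13):
            X=atz(p,(x,y),zt)[:2]
            if np.hypot(*(X-np.array(c)))<rad:
                b,g,r=map(float,im[y,x]); xs.append(X); ws.append(b)   # blue: wood low
    xs=np.array(xs);ws=np.array(ws);ws=np.clip(ws-np.percentile(ws,50)-5,0,None)
    m=(xs*ws[:,None]).sum(0)/ws.sum(); C=((xs-m)*ws[:,None]).T@(xs-m)
    v=np.linalg.eigh(C); d=v[1][:,1]; return np.degrees(np.arctan2(d[1],d[0]))%180, m, v[0][1]/v[0][0], ws.max()
if __name__=='__main__':
    p=ctrl.read_camera('scene')
    print('start',rib(p,cv2.imread('pics/scene0.png'))); print('now',rib(p)); print(ctrl.get_obs()['time_s'])
E
python3 rib.py
```

```text
start (np.float64(7.427790068093515), array([ 0.5211588 , -0.18816631]), np.float64(3.6724025775103253), np.float64(47.0))
now (np.float64(157.84353758429836), array([ 0.52068758, -0.19588882]), np.float64(3.7990104232031707), np.float64(49.0))
8.45
```

```bash
cat > rib2.py <<'E'
from h import *
p=ctrl.read_camera('scene')
def ang(im,name):
    x,y=197,186;r=10;s=24
    big=cv2.resize(im[y-r:y+r,x-r:x+r],None,fx=s,fy=s,interpolation=cv2.INTER_CUBIC).astype(float)
    f=big[...,0]-0.55*big[...,2]  # gray high, wood low
    cv2.imwrite(f'pics/{name}.png',np.hstack([np.clip(big*1.4,0,255),np.repeat(np.clip(f*3,0,255)[...,None],3,2)]))
ang(cv2.imread('pics/scene0.png'),'ribA'); ang(p['color'],'ribB')
E
python3 rib2.py; python3 -c "
import cv2,numpy as np
cv2.imwrite('pics/ribAB.png',cv2.resize(np.vstack([cv2.imread('pics/ribA.png'),cv2.imread('pics/ribB.png')]),(600,600)))"
```

```text
[ WARN:0@1.232] global loadsave.cpp:1063 imwrite_ Unsupported depth image for selected encoder is fallbacked to CV_8U.
```

View pics/ribAB.png

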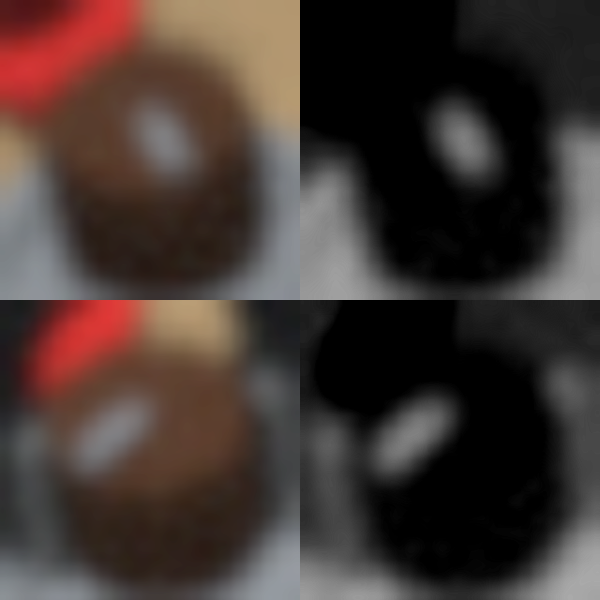

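Run:
```python
from h import *
p=ctrl.read_camera('scene')
for a,b in(((440,100),(488,180)),((380,170),(450,100))):
    f=lambda q:atz(p,((q[0]-300)/15+187,q[1]/15+176),.225)[:2]
    d=f(b)-f(a); print(f(a),f(b),np.degrees(np.arctan2(d[1],d[0]))%180)
```

```text
[ 0.51629195 -0.19164847] [ 0.5324586  -0.18094521] 33.50686855911256
[ 0.53199149 -0.19853285] [ 0.51613919 -0.19004211] 151.82580044870036
```

Call:
arm_command([
  [[0, 0, 0, 0, 0, 3], [0, 0, 0, 0, 0, 6], [0, 0, 0, 0, 0, 9], [0, 0, 0, 0, 0, 9]],
])

```text
time_s: 8.95
position: [0.5173, -0.1913, 0.192]
tcp_rot: [-3.139, 0.003, -2.911]
ft_force: [-0.6, 2.7, 4.4]
grip_width: 0.0331
```

```bash
python3 s.py crop10|grep -v pos
```

```text
time_s 8.95
tcp_rot [-3.1391  0.0035 -2.9106]
joints [ 0.0111 -0.094  -0.1186  0.0016 -1.5422 -1.351 ]
ft_force [-0.5899  2.7198  4.4079]
wrist_torque [1.2387 0.167  0.2353]
grip_width 0.0331
```

Call:
arm_command([
  [[0, 0, 0, 0, 0, 3], [0, 0, 0, 0, 0, 6], [0, 0, 0, 0, 0, 6]],
])

```text
time_s: 9.35
position: [0.5164, -0.1914, 0.192]
tcp_rot: [-3.14, 0.002, -3.013]
ft_force: [-4.5, 2.7, 5.2]
grip_width: 0.0334
```

```bash
python3 s.py crop11|grep -v pos
```

```text
time_s 9.35
tcp_rot [-3.1396e+00  1.7000e-03 -3.0133e+00]
joints [ 0.0111 -0.0942 -0.1189  0.0018 -1.5442 -1.4537]
ft_force [-4.5008  2.7322  5.2038]
wrist_torque [1.1372 1.4495 0.5085]
grip_width 0.0334
```

Call:
arm_command([
  [[0, 0, 0, 0, 0, -3], [0, 0, 0, 0, 0, -6], [0, 0, 0, 0, 0, -9], [0, 0, 0, 0, 0, -9], [0, 0, 0, 0, 0, -9]],
])

```text
time_s: 9.95
position: [0.5165, -0.1919, 0.1919]
tcp_rot: [-3.139, 0.001, -2.856]
ft_force: [1.5, -0.8, 1.3]
grip_width: 0.0326
```

```bash
python3 s.py crop12; python3 rib2.py 2>/dev/null
```

```text
time_s 9.95
position [ 0.5165 -0.1919  0.1919]
tcp_rot [-3.1386e+00  1.2000e-03 -2.8560e+00]
joints [ 0.0107 -0.094  -0.1191  0.0025 -1.5437 -1.2959]
ft_force [ 1.5012 -0.7973  1.257 ]
wrist_torque [-0.4024 -0.316  -0.0194]
grip_width 0.0326
```

View pics/ribB.png

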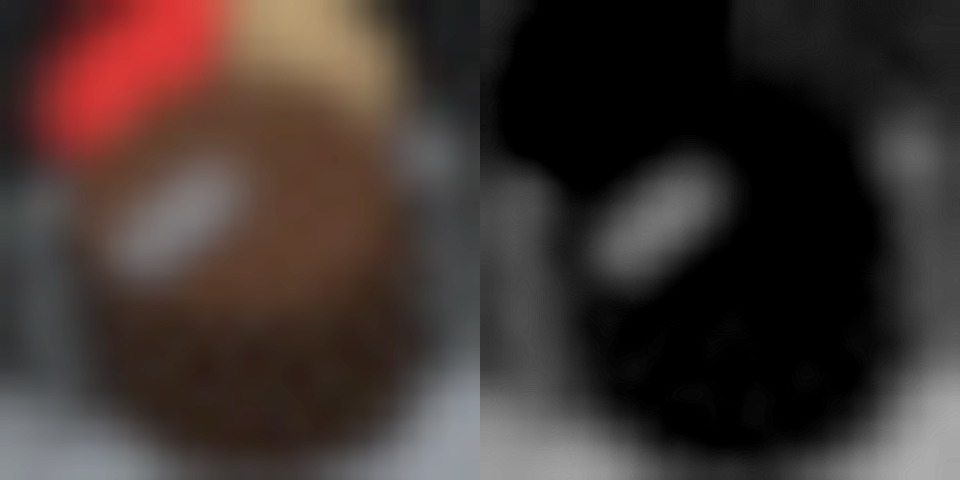

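Call:
arm_command([
  [[0, 0, 0, 0, 0, 0], [0, 0, 0, 0, 0, 0], [0, 0, 0, 0, 0, 0], [0, 0, -0.002, 0, 0, 0], [0, 0, -0.004, 0, 0, 0], [0, 0, -0.006, 0, 0, 0], [0, 0, -0.006, 0, 0, 0]],
], force=60)

```text
time_s: 10.8
position: [0.5164, -0.1916, 0.1979]
tcp_rot: [-3.139, 0.001, -2.856]
ft_force: [-0.9, 0.3, -0.7]
grip_width: 0.0328
```

```bash
python3 s.py crop13
```

```text
time_s 10.8
position [ 0.5164 -0.1916  0.1979]
tcp_rot [-3.1392e+00  1.0000e-03 -2.8556e+00]
joints [ 0.0109 -0.0944 -0.1083  0.002  -1.5552 -1.2958]
ft_force [-0.8684  0.3465 -0.7056]
wrist_torque [ 0.0619  0.0124 -0.0442]
grip_width 0.0328
```

View pics/crop13.png

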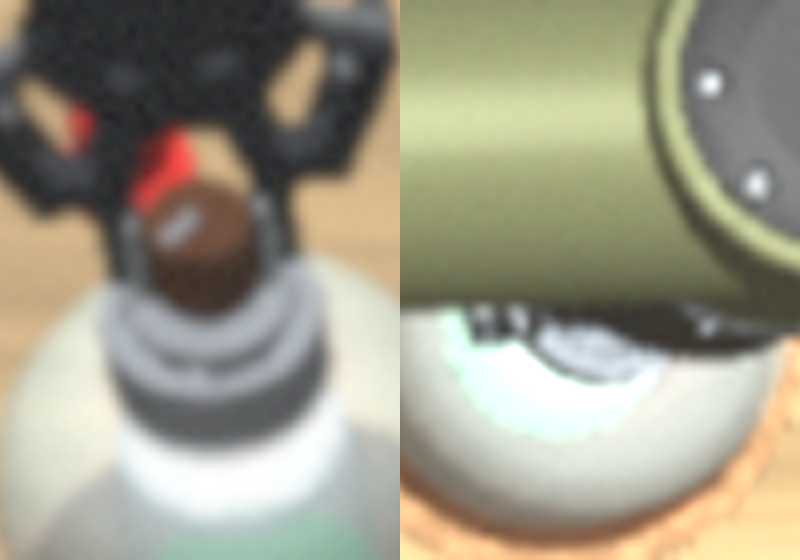

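Call:
arm_command([
  [[0, 0, -0.004, 0, 0, 0], [0, 0, -0.008, 0, 0, 0], [0, 0, -0.012, 0, 0, 0], [0, 0, -0.016, 0, 0, 0], [0, 0, -0.02, 0, 0, 0], [0, 0, -0.026, 0, 0, 0], [0, 0, -0.034, 0, 0, 0], [0, 0, -0.042, 0, 0, 0], [0, 0, -0.05, 0, 0, 0], [0, 0, -0.055, 0, 0, 0], [0, 0, -0.055, 0, 0, 0]],
])

```text
time_s: 12.0
position: [0.5165, -0.1916, 0.2538]
tcp_rot: [-3.139, 0.002, -2.856]
ft_force: [-0.4, 0.4, -1.5]
grip_width: 0.0325
```

```bash
python3 s.py crop14; python3 -c "
from h import *
print(delta([.477,.208,.25]))
p=ctrl.read_camera('scene');cv2.imwrite('pics/scene1.png',p['color'])"
```

```text
time_s 12.0
position [ 0.5165 -0.1916  0.2538]
tcp_rot [-3.1386e+00  2.3000e-03 -2.8556e+00]
joints [ 0.0111 -0.09   -0.0028  0.0023 -1.6549 -1.2957]
ft_force [-0.4383  0.3641 -1.468 ]
wrist_torque [0.0289 0.0291 0.0108]
grip_width 0.0325
[-0.0751  0.3942  0.0018]
```

View pics/crop14.png

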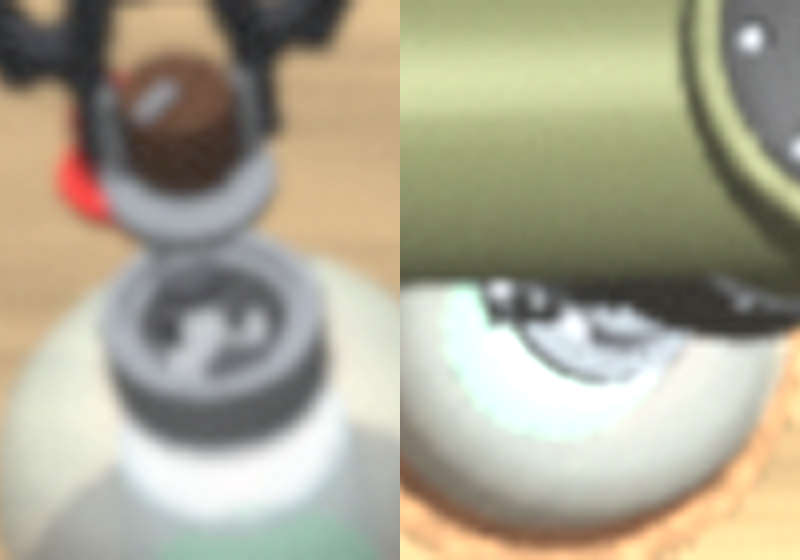

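Call:
arm_command([
  [[-0.002, 0.01, 0, 0, 0, 0], [-0.005, 0.03, 0, 0, 0, 0], [-0.011, 0.06, 0, 0, 0, 0], [-0.018, 0.095, 0, 0, 0, 0], [-0.025, 0.13, 0, 0, 0, 0], [-0.031, 0.165, 0, 0, 0, 0], [-0.038, 0.2, 0, 0, 0, 0], [-0.045, 0.235, 0, 0, 0, 0], [-0.051, 0.27, 0, 0, 0, 0], [-0.058, 0.305, 0, 0, 0, 0], [-0.065, 0.34, 0, 0, 0, 0], [-0.07, 0.365, 0, 0, 0, 0], [-0.073, 0.382, 0, 0, 0, 0], [-0.0747, 0.391, 0.001, 0, 0, 0], [-0.0751, 0.3942, 0.002, 0, 0, 0], [-0.0751, 0.3942, 0.002, 0, 0, 0]],
])

```text
time_s: 13.75
position: [0.4769, 0.2077, 0.2493]
tcp_rot: [-3.139, -0.0, -2.856]
ft_force: [0.0, -0.9, -1.2]
grip_width: 0.0323
```

```bash
python3 -c "
from h import *
o=ctrl.get_obs();print(o['time_s'],o['position'],o['tcp_rot'],o['grip_width'],o['ft_force'])
print(delta([.477,.208,.1235]))
p=ctrl.read_camera('scene');cv2.imwrite('pics/scene2.png',p['color'])"
```

```text
13.75 [0.47692915 0.20768926 0.24932107] [-3.13944123e+00 -5.75201474e-05 -2.85580076e+00] 0.03232478937645011 [ 0.04757909 -0.85172195 -1.18232443]
[-0.0002  0.0005  0.1258]
```

View pics/scene2.png

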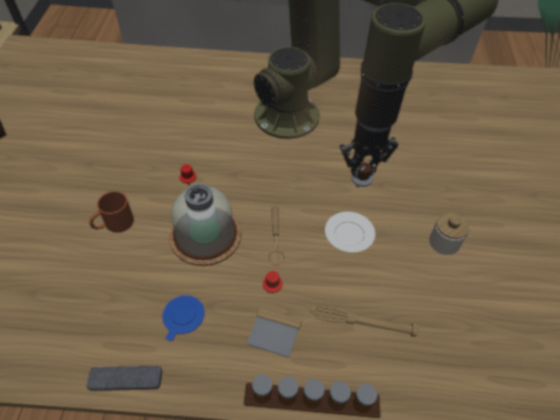

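The cap is held at about (365,175). The seat on the dome at (199,195) is open, and the saucer at (350,232) hasn't moved. Next I lower the cap.

Call:
arm_command([
  [[0, 0, 0.005, 0, 0, 0], [0, 0, 0.015, 0, 0, 0], [0, 0, 0.03, 0, 0, 0], [0, 0, 0.045, 0, 0, 0], [0, 0, 0.06, 0, 0, 0], [0, 0, 0.075, 0, 0, 0], [0, 0, 0.09, 0, 0, 0], [0, 0.0005, 0.105, 0, 0, 0], [0, 0.0005, 0.115, 0, 0, 0], [0, 0.0005, 0.122, 0, 0, 0], [0, 0.0005, 0.125, 0, 0, 0], [0, 0.0005, 0.126, 0, 0, 0], [0, 0.0005, 0.126, 0, 0, 0], [0, 0.0005, 0.126, 0, 0, 0], [0, 0.0005, 0.126, 0, 0, 0]],
])

```text
time_s: 15.3
position: [0.4772, 0.2077, 0.124]
tcp_rot: [-3.14, 0.001, -2.856]
ft_force: [-0.2, -0.5, -1.1]
grip_width: 0.0322
```

Run:
```python
from h import *
o=ctrl.get_obs();print(o['time_s'],o['position'],o['tcp_rot'],o['grip_width'],o['ft_force'],np.abs(o['qvel']).max())
p=ctrl.read_camera('scene');im=p['color']
for l in('vent_cap','vent_knob','saucer'):
    for r in ctrl.place_of(l,p)[:4]: print(l,round(r['conf'],2),np.round(r['at'],1),np.round(atz(p,r['at'],dict(vent_cap=.112,vent_knob=.138,saucer=0)[l]),4))
x,y=350,205;r=50
big=cv2.resize(im[y-r:y+r,x-r:x+r],None,fx=6,fy=6,interpolation=cv2.INTER_CUBIC)
cand=[.477,.208]
for z,rad,col in((.112,.026,(0,255,0)),(.154,.017,(0,255,255)),(.018,.07,(255,0,0))):
    pts=[(proj(p,[cand[0]+rad*np.cos(a),cand[1]+rad*np.sin(a),z])-[x-r-.5,y-r-.5])*6 for a in np.linspace(0,6.283,60)]
    cv2.polylines(big,[np.int32(pts)],True,col,1)
cv2.imwrite('pics/fin.png',big)
```

```text
15.3 [0.47718927 0.2077057  0.12400392] [-3.13977562e+00  9.48027044e-04 -2.85621201e+00] 0.03220625555479996 [-0.24155241 -0.50794324 -1.08326441] 0.0021031584739241702
vent_cap 0.77 [354.5 208.1] [0.4687 0.2087 0.112 ]
vent_cap 0.62 [191.3 173.1] [ 0.3858 -0.2424  0.112 ]
vent_cap 0.58 [272.2 283. ] [0.713  0.0115 0.112 ]
vent_knob 0.65 [356.9 204.3] [0.4765 0.2112 0.138 ]
vent_knob 0.63 [185.7 167.2] [ 0.3889 -0.254   0.138 ]
vent_knob 0.56 [274.1 277.4] [0.7127 0.0157 0.138 ]
vent_knob 0.43 [350.1 320.1] [0.804  0.1897 0.138 ]
saucer 0.92 [349.2 233.9] [0.4726 0.2093 0.    ]
saucer 0.19 [447.2 243.3] [0.4796 0.4789 0.    ]
```

View pics/fin.png

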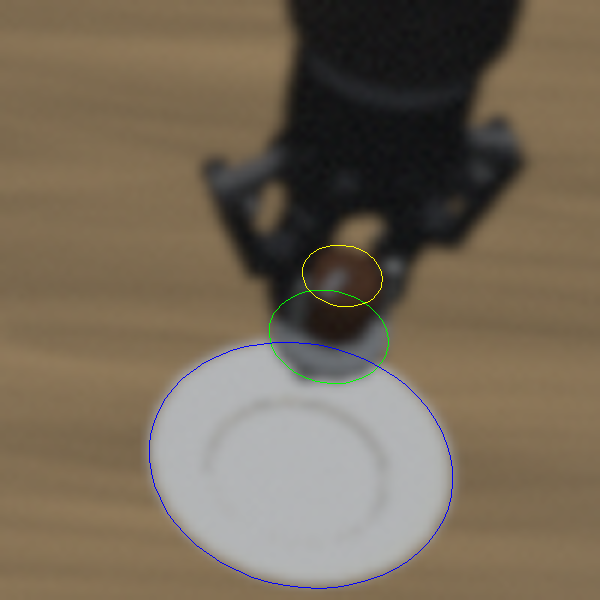

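```bash
python3 -c "
from h import *
print(ctrl.job_done())"
```

```text
the job is handed in; nothing more can be done
None
```

The vent cap is out of the dome and held by its knob over the middle of the saucer. I handed the job in at about 15.4 s.

**Unlocking:** I gripped the knob at 35 N and turned it counter-clockwise first, which met a stop (about 0.5 N m). Clockwise it turned freely to the far stop, so the thread is left-handed. I eased back 9°, raised the grip to 60 N and lifted. The cap came straight up, with no more than about 1 N of sideways force at the readings taken during the lift.

**Last checks:**
- **Position:** the gripper tip is at (0.477, 0.208, 0.124) and the saucer centre at (0.477, 0.208), which both cameras agreed on before the lift.
- **Height:** the cap's origin is about 0.112 m above the counter, or roughly 94 mm above the saucer's rim. The hidden stem and cross bar hang lower than that.
- **Upright and still:** the tool is within about 0.1° of vertical, the joints are almost at rest, and the wrist carries about 1 N, roughly the cap's weight.
- **Surroundings:** the saucer's outline in the last picture matches where it was at the start. A full picture before lowering showed the other things and the red look-alikes where they started.

**Disagreement:** in the final picture the networks put the cap's origin about 8 mm off in x (0.469). Their knob point was about 3 mm off, and the drawn cap outlines matched the picture, so I trusted those.

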